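Re-slot the microscope stage plates

ROBOT

A 7-joint arm with a two-finger parallel gripper is mounted at the origin on the work surface. World frame = base frame: x ahead of the robot, y to its left, z up, the work surface at z = 0. Lengths are in m, angles in rad, forces in N, time in s.
With the tool pointing down it reaches from about 0.425 to 0.875 m from the base axis. Payload 8.4 kg.
Tool frame: the origin (TCP) lies at the very end of the fingers, on their centre line; the grasp point (between the pads) lies 19 mm behind it (ctrl.tcp_to_grasp is the distance from the TCP to the grasp point, in m); z points along the fingers, y is the line along which they close (so a half turn about z gives the same grasp; the last joint's range is limited). The gripper opens to 87 mm and grips with 3 to 60 N. Pads are 19 mm wide; open, the fingers measure 117 mm over their backs; the gripper's body (75 mm by 190 mm) begins 51 mm behind the grasp point.
Start: joints at [-1.358, 0.333, 0.04, 1.465, -0.013, 1.343, -0.059], TCP at [0.199, 0.619, 0.223] pointing down, gripper open.
Joint ranges: [-2.58, 2.58], [-0.38, 2.09], [-1.3, 1.39], [0.25, 2.4], [-1.5, 4.64], [0.08, 2.09], [-2.65, 2.65]. Speed limits (rad/s): [2.22, 2.22, 2.79, 2.79, 3.14, 3.14, 3.14].

INTERFACE

Orientations are given as a 3x3 rotation matrix whose columns are the frame's x, y, z axes.
In Python, from bench import ctrl, cams, close_job gives the robot as it stands.
- The arm moves only by the shell command python3 -m handwheel 'ROWS' [FORCE]. ROWS is JSON, a list of rows, each an object with "angular": the turn, a rotation vector about the tool's x, y, z in units of 8 degrees (1.0 is 8 degrees), a list of three; "slide": the shift along the tool's x, y, z in cm, a list of three; "grip": the opening, from 0 (shut) to 1 (fully open). In form: [{"angular": [ax, ay, az], "slide": [x, y, z], "grip": grip}, ...]. A call has exactly 5 rows; each row is the pose to reach, as a shift and turn from the pose commanded when the call began, along the tool's axes at that moment; what a row does not reach only later rows make up. A row lasts 1/8 s, in which the tool goes at most 62.5 mm and 10.7 degrees, less where a joint would pass 70% of its speed; a pose out of reach is approached as far as the arm can. A call with a gripper value outside its range is refused whole. The fingers move at their own pace and stop on an object; FORCE is the grip in N (left out, the last holds). Time passes only in rows, so rows that repeat a pose let the fingers close, or fill a call up. It gives the time, the measured TCP pose, the force, the opening and the grip force at its end, in the units of the state.
- ctrl.get_obs(): the state, without advancing time (a new reading comes with each control period).
- cams.camera(name): name is "scene" or "top" or "wrist"; returns the picture (400x640x3 uint8, red, green, blue); there is no depth.
- cams.get_calibration(name): a dict with "K" (3x3 intrinsics, pixels), "rvec" (rotation vector, rad) and "tvec" (3), from world to camera coordinates, as OpenCV has them. Camera axes: x right, y down, z forward; pixel columns grow to the right and rows downward; lengths in m; the calibration is good to about 2 mm. A picture is of the moment at which its call begins: read the wrist's pose just before it. get_calibration takes no time and is no camera call; for the wrist camera it gives the pose at the moment of the call.
- close_job(): hands the job in; it is judged then, once.
The state is a dict: "time": time; "qpos": joint angles; "joint_vel": joint speeds; "tau": joint torques, N m; "tcp_pos": TCP position; "tcp_rot": TCP orientation; "ft_force": force on the tool from outside, world axes, zero at the start; "wrist_torque": the same for the moment, N m; "width": opening from 0.0 (shut) to 1.0 (fully open); "gripper_force": force on a finger pad.
Only numpy, scipy, OpenCV 4.12 (cv2) and the standard library are available. Lean on these libraries where they do the work, as an engineer would, in place of code of your own. Each camera call takes 0.05 s, during which the arm holds its last target. There are 200 camera calls.

TASK

In the white dock, the yellow-ended plate is parked in the slot marked with blue tabs: first move it to the slot with the yellow tabs, pushing it fully home and letting go, and then take the blue-ended plate from the grey stand and slide it fully home into the blue-tabbed slot, coloured ends up. Neither plate may touch the bench; leave the black plate in its slot, do not disturb the bottle, jar or dishes, and keep clear of the white micromanipulator.

Things in the scene. Friction and masses are not known exactly. Their poses are not given: they have to be found in the camera images.
- yellow_plate: flat aluminium plate with round glass window, 80 wide x 10 thick x 120 mm long, its top 36 mm coloured yellow (hold it there); lowest 8 mm narrowed to 76 x 7 mm. Origin: centre of the uncoloured end (which goes into a slot). z along the length to the coloured end, y along the thickness, x along the width. 0.25 kg. At the start it stands in the dock's blue-marked slot.
- blue_plate: flat aluminium plate with round glass window, 80 wide x 10 thick x 120 mm long, its top 36 mm coloured blue (hold it there); lowest 8 mm narrowed to 76 x 7 mm. Origin: centre of the uncoloured end (which goes into a slot). z along the length to the coloured end, y along the thickness, x along the width. 0.25 kg. At the start it stands in the single stand.
- black_plate: flat aluminium plate with round glass window, 80 wide x 10 thick x 120 mm long, its top 36 mm coloured black (hold it there); lowest 8 mm narrowed to 76 x 7 mm. Origin: centre of the uncoloured end (which goes into a slot). z along the length to the coloured end, y along the thickness, x along the width. 0.25 kg. It stands in its own black-marked slot and stays there.
- blue_slot (a point): mouth centre of the dock slot with blue tabs (34 mm wide, on the dock's rims at both ends of it). z points out of the slot, leaning 30 degrees from vertical to the dock's front (its side away from the robot); y across its 12.4 mm width; x along its 82.4 mm length. 55 mm deep: a plate fully home has its origin 55 mm down from here along z and stands 65 mm out.
- yellow_slot (a point): mouth centre of the dock slot with yellow tabs (34 mm wide, on the dock's rims at both ends of it). z points out of the slot, leaning 30 degrees from vertical to the dock's front (its side away from the robot); y across its 12.4 mm width; x along its 82.4 mm length. 55 mm deep: a plate fully home has its origin 55 mm down from here along z and stands 65 mm out.
- black_slot (a point): mouth centre of the dock slot with black tabs (34 mm wide, on the dock's rims at both ends of it). z points out of the slot, leaning 30 degrees from vertical to the dock's front (its side away from the robot); y across its 12.4 mm width; x along its 82.4 mm length. 55 mm deep: a plate fully home has its origin 55 mm down from here along z and stands 65 mm out.
- stand_slot (a point): centre of the mouth of the slot in the grey single stand (a fixed block 104 x 40 mm). z points out of the slot, leaning 35 degrees from vertical towards the stand's front, which faces roughly away from the robot; same slot section 82.4 x 12.4 mm, 35 mm deep; the mouth is 76 mm above the bench.
- dock: white fixed dock with three parallel slots 60 mm apart, each for one plate; block 104 mm (along the slots) x 172 mm (across them), tilted 30 degrees so that the slots open up and towards its front, which faces roughly away from the robot. Origin: on the bench, straight below the mouth of the middle slot, whose mouth is 92 mm up; x points from the front to the back, y across the slots, z up.
- media_bottle: amber glass bottle with white cap, diameter 58, height 120 mm, loose; origin: centre of its base, z up. Leave alone.
- jar: clear jar with red cap, diameter 64, height 75 mm, loose; origin: centre of its base, z up. Leave alone.
- dishes: stack of glass dishes, diameter 90, height 28 mm, loose; origin: centre of its base, z up. Leave alone.
- manipulator: fixed white micromanipulator: post of diameter 44 mm on a foot of diameter 68 mm, with a 36 mm thick arm at the top reaching 90 mm to its +x side, overall height 253 mm; origin: centre of its foot. Keep clear of it.
- table: the steel bench top, at height 0; the plates must not touch it.
There are look-alikes about, which are no part of the job. What is shaped like the yellow_plate but orange or pink is not meant.

How it is judged:
On the way, in this order (a step that is already met when the one before it is completed fails the run):
1. the yellow plate is fully home in the yellow-tabbed slot and released (z of yellow_plate in the frame of yellow_slot below -0.051 m and x of yellow_plate in the frame of yellow_slot between -0.006 and 0.006 m and y of yellow_plate in the frame of yellow_slot between -0.005 and 0.005 m and angle between the z axis of yellow_plate and the z axis of yellow_slot, either way round below 0.09 rad and contact force between yellow_plate and the fingers below 0.1 N and linear speed of yellow_plate below 0.02 m/s), for 0.2 s.
2. the blue plate is fully home in the blue-tabbed slot and released (z of blue_plate in the frame of blue_slot below -0.051 m and x of blue_plate in the frame of blue_slot between -0.006 and 0.006 m and y of blue_plate in the frame of blue_slot between -0.005 and 0.005 m and angle between the z axis of blue_plate and the z axis of blue_slot, either way round below 0.09 rad and contact force between blue_plate and the fingers below 0.1 N and linear speed of blue_plate below 0.02 m/s), for 0.2 s.
At the end, for the whole second after the job is handed in: Yellow, blue and black plates each stand released and at rest in the slot of their own colour, coloured end up, lower end within 4 mm of the slot floor (51 mm or more below the mouth), within 6 mm along and 5 mm across of its centre and 0.09 rad of its direction (all of step 1 and all of step 2 and z of black_plate in the frame of black_slot below -0.051 m and x of black_plate in the frame of black_slot between -0.006 and 0.006 m and y of black_plate in the frame of black_slot between -0.005 and 0.005 m and angle between the z axis of black_plate and the z axis of black_slot, either way round below 0.09 rad and contact force between black_plate and the fingers below 0.1 N and linear speed of black_plate below 0.02 m/s); the robot touches nothing.
It fails at once if the bottle, jar or dishes are moved more than 25 mm or tipped over (distance of any of media_bottle, jar, dishes from where it was at the start of the episode above 0.025 m or angle between any of media_bottle, jar, dishes's own z axis and vertical above 0.4 rad).
It fails at once if the black plate is drawn out of its slot (moved more than 15 mm) (distance of black_plate from where it was at the start of the episode above 0.015 m).
It fails at once if the robot or a plate strikes the micromanipulator (contact force between manipulator and anything else above 2 N).
It fails at once if the yellow or the blue plate touches the bench (contact force between any of yellow_plate, blue_plate and table above 0.2 N).
It also fails if it takes over 70 s, if anything falls off the work surface, if the arm or the gripper's body presses on something with over 40 N, if the wrist force passes 120 N, or if a joint passes its speed limit or range.

## Working session

There is one attempt and no reset: what is moved stays moved. The work goes in short steps, Python scripts to look and compute and a shell command to move; the robot and the scene stay as the last step left them, time stands still between calls to the robot, and variables do not carry over. Pictures are saved under pics/ and viewed, at most 10 in all, crops included, and the job is handed in when it is done.

```bash
ls; mkdir -p pics
python3 - <<'E'
from bench import ctrl,cams
import cv2,numpy as np
for n in("scene","top"):
    im=cams.camera(n); cv2.imwrite(f"pics/{n}0.png",im[:,:,::-1])
    c=cams.get_calibration(n);R=cv2.Rodrigues(np.array(c["rvec"]))[0];print(n,np.round(c["K"],1).tolist(),(-R.T@np.array(c["tvec"]).ravel()).round(3))
o=ctrl.get_obs();print({k:np.round(v,3).tolist() for k,v in o.items()},ctrl.tcp_to_grasp)
E
```

```text
pics
scene [[420.6, 0.0, 321.3], [0.0, 420.6, 199.0], [0.0, 0.0, 1.0]] [1.347 0.366 0.633]
top [[385.7, 0.0, 320.7], [0.0, 385.7, 195.8], [0.0, 0.0, 1.0]] [0.384 0.061 0.852]
{'time': 0.1, 'qpos': [-1.358, 0.334, 0.04, 1.466, -0.013, 1.343, -0.059], 'joint_vel': [0.0, -0.002, -0.0, -0.001, 0.001, -0.001, 0.0], 'tau': [0.003, -65.782, 1.339, -40.47, -0.06, 0.041, 0.0], 'tcp_pos': [0.199, 0.618, 0.222], 'tcp_rot': [[-0.952, 0.307, -0.0], [0.307, 0.952, -0.001], [-0.0, -0.001, -1.0]], 'ft_force': [-0.853, -0.081, 0.421], 'wrist_torque': [-0.023, -0.038, -0.01], 'gripper_force': 0.0, 'width': 1.001} 0.0187
```

View pics/scene0.png

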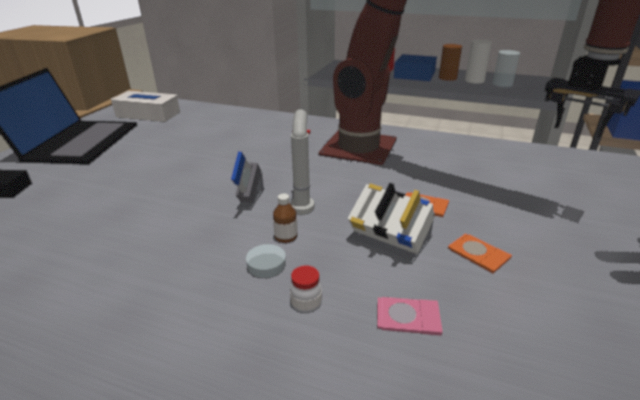

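View pics/top0.png

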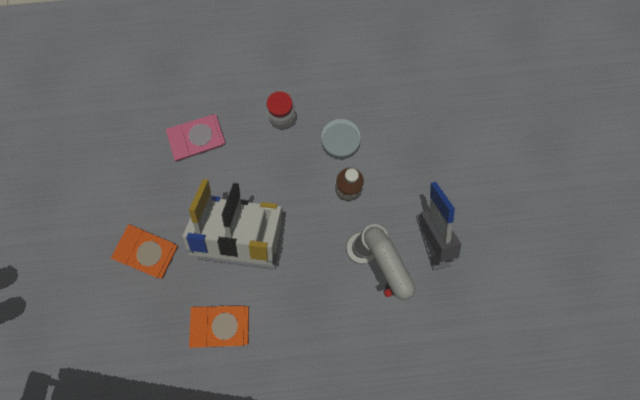

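The scene view shows the dock at about (395,215), with black in the middle and yellow on the right. The stand with the blue plate is at (247,178) and the manipulator at (301,160). In the top view the dock is at (234,230), the stand at (440,235) and the manipulator post at (370,243). The plates lean edgewise, away from the robot. I'll enlarge these areas.

Run:
```python
import cv2,numpy as np
t=cv2.imread("pics/top0.png");s=cv2.imread("pics/scene0.png")
f=lambda im,x,y,w,h,k:cv2.resize(im[y:y+h,x:x+w],None,fx=k,fy=k,interpolation=cv2.INTER_CUBIC)
a=f(t,175,172,120,100,4);b=f(t,405,172,80,100,4)   # 480x400,320x400
cv2.imwrite("pics/c1.png",np.hstack([a,b]))
a=f(s,340,175,100,80,5);b=f(s,222,140,60,80,5)
cv2.imwrite("pics/c2.png",np.hstack([a,b]))
```

```text
(no output)
```

View pics/c1.png

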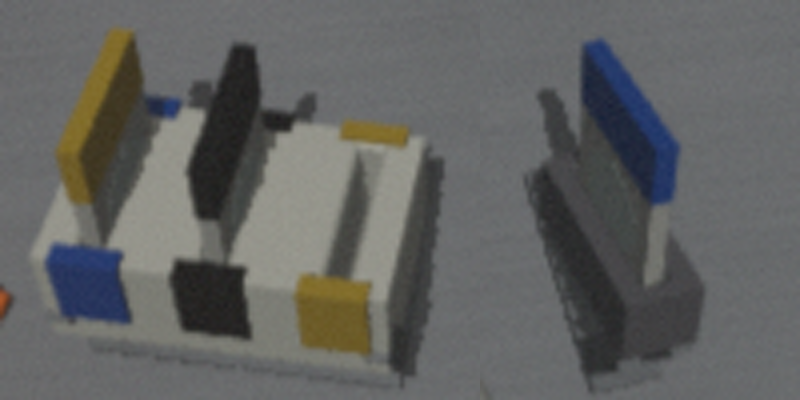

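View pics/c2.png

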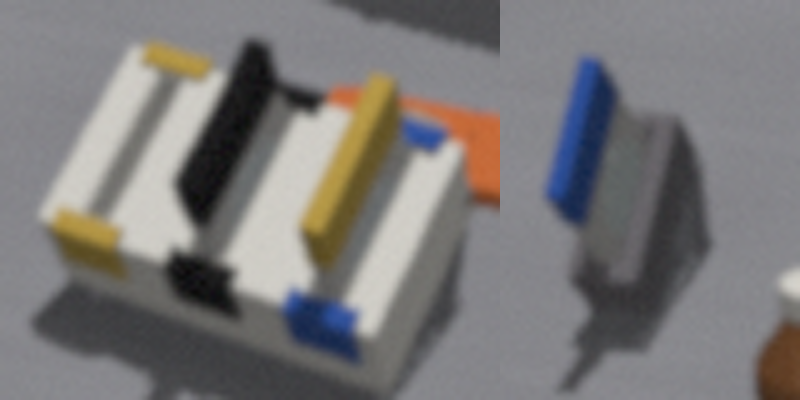

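```bash
cat > fit.py <<'E'
import numpy as np,cv2
from scipy.optimize import least_squares
from scipy.spatial.transform import Rotation as Ro
from bench import cams
C={n:cams.get_calibration(n) for n in("scene","top")}
def proj(n,P):
    c=C[n];return cv2.projectPoints(np.float64(P).reshape(-1,1,3),np.float64(c["rvec"]),np.float64(c["tvec"]),np.float64(c["K"]),None)[0].reshape(-1,2)
def frame(p,tilt,h):
    # slot frame (columns) and mouth; p = x,y,yaw; local x = front->back
    B=Ro.from_euler('z',p[2]).as_matrix(); a=np.radians(tilt)
    S=B@np.array([[np.cos(a),0,-np.sin(a)],[0,1,0],[np.sin(a),0,np.cos(a)]])
    return S,np.array([p[0],p[1],h])
def fit(obs,tilt,h,p0):
    def r(p):
        S,o=frame(p,tilt,h)
        return np.concatenate([(proj(n,o+S@np.array(q))-uv).ravel() for n,q,uv in obs])
    s=least_squares(r,p0,loss='soft_l1');print(s.x.round(4));print(r(s.x).reshape(-1,2).round(1).tolist());return s.x
E
cat > f1.py <<'E'
from fit import *
t1=lambda u,v:np.array([175+(u+.5)/4-.5,172+(v+.5)/4-.5])
t2=lambda u,v:np.array([405+(u-480+.5)/4-.5,172+(v+.5)/4-.5])
s1=lambda u,v:np.array([340+(u+.5)/5-.5,175+(v+.5)/5-.5])
s2=lambda u,v:np.array([222+(u-500+.5)/5-.5,140+(v+.5)/5-.5])
Y=-.06;m=.001
L=lambda *a:np.array(a)*m
D=[("top",L(-40,-65,65),t1(110,32)),("top",L(-40,-55,65),t1(134,35)),("top",L(40,-65,65),t1(60,152)),("top",L(40,-55,65),t1(80,155)),
("top",L(-52,86,0),t1(428,140)),("top",L(52,86,0),t1(388,298)),
("scene",L(40,-65,65),s1(398,82)),("scene",L(40,-55,65),s1(376,75)),("scene",L(-40,-65,65),s1(328,240)),("scene",L(-40,-55,65),s1(303,225)),
("scene",L(52,86,0),s1(133,45)),("scene",L(-52,86,0),s1(42,218)),("scene",L(52,-86,0),s1(467,145)),("scene",L(-52,-86,0),s1(372,335))]
S=[("top",L(-40,-5,85),t2(583,45)),("top",L(-40,5,85),t2(605,42)),("top",L(40,-5,85),t2(656,152)),("top",L(40,5,85),t2(678,148)),
("top",L(52,20,0),t2(703,290)),("top",L(52,-20,0),t2(625,308)),
("scene",L(40,-5,85),s2(604,66)),("scene",L(40,5,85),s2(585,58)),("scene",L(-40,5,85),s2(547,192)),("scene",L(-40,-5,85),s2(570,205))]
d=fit(D,30,.092,[.35,.22,3.14]);s=fit(S,35,.076,[.4,-.2,3.6])
M=[]
E
python3 f1.py
```

```text
[0.5191 0.2215 2.9105]
[[-0.2, -1.1], [-1.1, -1.2], [-1.7, 0.1], [-1.2, 0.1], [-1.1, -1.2], [-0.9, 0.4], [-0.5, -1.5], [-0.4, -1.4], [-1.4, -2.9], [-0.7, -1.3], [-0.2, -0.5], [-1.0, -0.7], [-0.8, -0.6], [0.2, -0.4]]
[ 0.466  -0.1888  3.2937]
[[-0.1, 0.1], [-0.8, -0.4], [0.1, 1.3], [-0.1, 0.9], [-0.2, -1.9], [-0.4, -1.1], [-0.4, -2.7], [-0.2, -1.4], [-0.0, -1.0], [-0.9, -3.3]]
```

```bash
cat > go.py <<'E'
from fit import *
from bench import ctrl
DOCK=[0.5191,0.2215,2.9105];STAND=[0.466,-0.1888,3.2937]
FY=-1
def tgt(which,q,tilt=None):
    """slot-frame point q (m) for the TCP; tool z=-slot z, tool y=-slot y"""
    S,o=frame(*((DOCK,30,.092) if which=='dock' else (STAND,35,.076)))
    R=np.column_stack([S[:,0],-S[:,1],-S[:,2]])
    return R,o+S@np.array(q)
def rel(R,p,frm=None):
    ob=ctrl.get_obs();R0,p0=(np.array(ob["tcp_rot"]),np.array(ob["tcp_pos"])) if frm is None else frm
    a=np.degrees(Ro.from_matrix(R0.T@R).as_rotvec())/8; s=R0.T@(p-p0)*100
    print("angular",a.round(3).tolist(),"slide",s.round(2).tolist())
def meas(which):
    ob=ctrl.get_obs();R,_=tgt(which,[0,0,0]);S,o=frame(*((DOCK,30,.092) if which=='dock' else (STAND,35,.076)))
    print("TCP in slot frame mm",(S.T@(np.array(ob["tcp_pos"])-o)*1000).round(1),"rot err deg",np.degrees(Ro.from_matrix(np.array(ob["tcp_rot"]).T@R).as_rotvec()).round(2))
def back(n,uv,z):
    c=C[n];R=cv2.Rodrigues(np.float64(c["rvec"]))[0];o=-R.T@np.float64(c["tvec"]).ravel()
    d=R.T@np.linalg.inv(c["K"])@np.array([*uv,1.]);return (o+d*(z-o[2])/d[2]).round(3)
E
python3 - <<'E'
from go import *
print("foot",back("top",(366,246),.0),"posttop",back("top",(374,236),.235),"armend",back("top",(403,289),.235),"bottle",back("top",(351,176),.12))
print("scene foot",back("scene",(302,206),0),"top",back("scene",(300,118),.235))
R,p=tgt('dock',[0,-.06,.178]);print(R.round(3),p.round(3));rel(R,p)
for w,q in(('dock',[0,-.06,.028]),('dock',[0,.06,.028]),('stand',[0,0,.048]),('stand',[0,0,.15])):print(w,tgt(w,q)[1].round(3))
c=cams.get_calibration("wrist");ob=ctrl.get_obs();Rc=cv2.Rodrigues(np.float64(c["rvec"]))[0];oc=-Rc.T@np.float64(c["tvec"]).ravel()
Rt=np.array(ob["tcp_rot"]);print("cam in tool",(Rt.T@(oc-ob["tcp_pos"])).round(3),(Rt.T@Rc.T).round(2).tolist(),np.round(c["K"],0).tolist())
E
```

```text
foot [ 0.446 -0.047  0.   ] posttop [ 0.444 -0.032  0.235] armend [ 0.357 -0.065  0.235] bottle [ 0.577 -0.02   0.12 ]
scene foot [ 0.437 -0.036  0.   ] top [ 0.378 -0.058  0.235]
[[-0.843  0.229 -0.487]
 [ 0.198  0.973  0.115]
 [ 0.5   -0.    -0.866]] [0.619 0.26  0.246]
angular [0.141, 3.748, -0.568] slide [-51.0, -21.26, -2.4]
dock [0.546 0.277 0.116]
dock [0.519 0.16  0.116]
stand [ 0.493 -0.185  0.115]
stand [ 0.551 -0.176  0.199]
cam in tool [ 0.084  0.    -0.163] [[-0.0, -0.95, -0.3], [1.0, -0.0, -0.0], [0.0, -0.3, 0.95]] [[278.0, 0.0, 325.0], [0.0, 278.0, 198.0], [0.0, 0.0, 1.0]]
```

```bash
python3 -m handwheel '[{"angular":[0.14,3.75,-0.57],"slide":[-51,-21.26,-2.4],"grip":0.4},{"angular":[0.14,3.75,-0.57],"slide":[-51,-21.26,-2.4],"grip":0.4},{"angular":[0.14,3.75,-0.57],"slide":[-51,-21.26,-2.4],"grip":0.4},{"angular":[0.14,3.75,-0.57],"slide":[-51,-21.26,-2.4],"grip":0.4},{"angular":[0.14,3.75,-0.57],"slide":[-51,-21.26,-2.4],"grip":0.4}]' 30; python3 -c "
from go import *
rel(*tgt('dock',[0,-.06,.178]));meas('dock')"
```

```text
time: 0.72
tcp_pos: [0.4386, 0.4137, 0.2353]
tcp_rot: [[-0.842, 0.23, -0.488], [0.199, 0.973, 0.116], [0.501, 0.0, -0.865]]
ft_force: [0.5, 1.6, -0.4]
width: 0.52
gripper_force: 0.0
angular [0.007, -0.009, -0.006] slide [-17.76, -10.84, -11.54]
TCP in slot frame mm [ 177.6 -168.7   62.9] rot err deg [ 0.06 -0.07 -0.05]
```

```bash
python3 -m handwheel '[{"angular":[0,0,0],"slide":[-4.4,-2.7,-2.9],"grip":0.4},{"angular":[0,0,0],"slide":[-8.9,-5.4,-5.8],"grip":0.4},{"angular":[0,0,0],"slide":[-13.3,-8.1,-8.6],"grip":0.4},{"angular":[0,0,0],"slide":[-17.7,-10.8,-11.5],"grip":0.4},{"angular":[0,0,0],"slide":[-17.7,-10.8,-11.5],"grip":0.4}]'; python3 -c "
from go import *
rel(*tgt('dock',[0,-.06,.178]));meas('dock')
im=cams.camera('wrist');import json;c=cams.get_calibration('wrist');json.dump({k:np.array(v).tolist() for k,v in c.items()},open('w1.json','w'))
cv2.imwrite('pics/w1.png',im[:,:,::-1])"
```

```text
time: 1.35
tcp_pos: [0.6203, 0.2573, 0.2445]
tcp_rot: [[-0.841, 0.236, -0.487], [0.206, 0.972, 0.115], [0.5, -0.003, -0.866]]
ft_force: [-0.6, -0.1, 0.7]
width: 0.401
gripper_force: 0.0
angular [0.006, -0.002, -0.053] slide [0.2, 0.2, -0.08]
TCP in slot frame mm [ -2.  -58.  177.2] rot err deg [ 0.05 -0.02 -0.42]
```

View pics/w1.png

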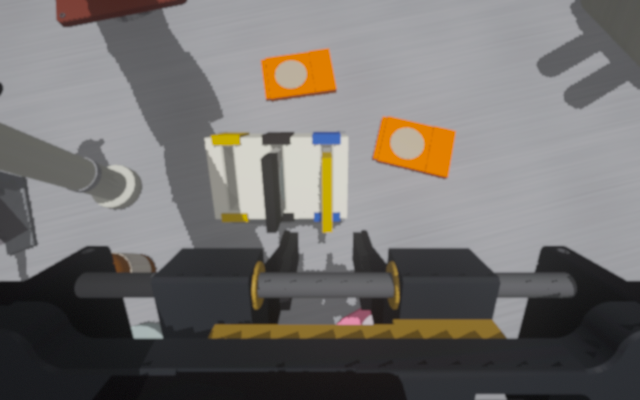

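The wrist view shows the dock at about (280,178), the yellow plate's top edge at x=326 (y 152–230), black at x=270 and the empty yellow slot at x=232. I'll enlarge it to refine the dock pose.

```bash
python3 -c "
import cv2
im=cv2.imread('pics/w1.png')[125:240,200:360];cv2.imwrite('pics/w1c.png',cv2.resize(im,None,fx=5,fy=5,interpolation=cv2.INTER_CUBIC))"
```

```text
(no output)
```

View pics/w1c.png

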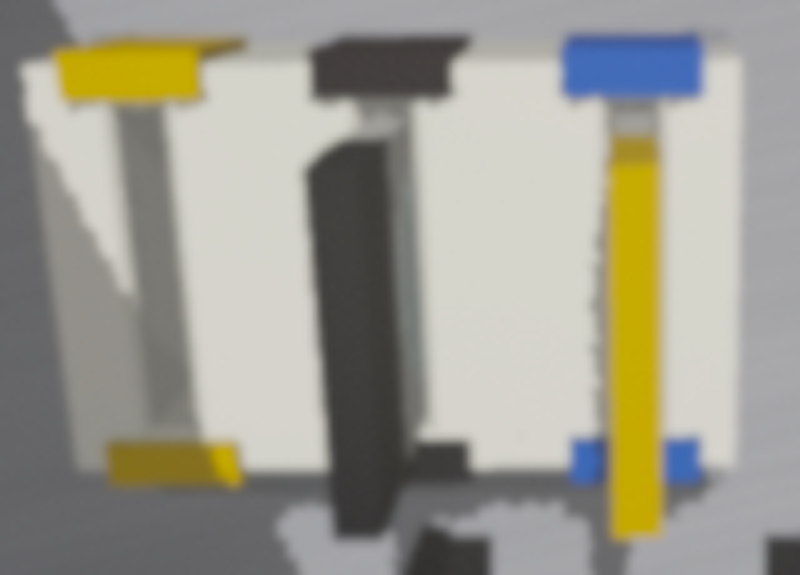

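Run:
```python
import fit,json
from fit import *
fit.C["w"]=json.load(open("w1.json"))
L=lambda *a:np.array(a)*.001
w=lambda u,v:np.array([200+(u+.5)/5-.5,125+(v+.5)/5-.5])
W=[("w",L(40,-55,65),w(611,163)),("w",L(40,-65,65),w(659,163)),("w",L(-40,-55,65),w(612,538)),("w",L(-40,-65,65),w(664,538)),
("w",L(52,86,0),w(22,62)),("w",L(52,-86,0),w(742,55)),("w",L(-52,86,0),w(78,470)),("w",L(-52,-86,0),w(736,467))]
a=fit.fit(W,30,.092,[.519,.2215,2.91])
import io,contextlib
exec(open("f1.py").read().split("d=fit")[0])
fit.fit(W*3+D,30,.092,a)
```

```text
Traceback (most recent call last):
AttributeError: 'function' object has no attribute 'C'
```

```bash
cat > f2.py <<'E'
from fit import *
import json
C["w"]=json.load(open("w1.json"))
L=lambda *a:np.array(a)*.001
w=lambda u,v:np.array([200+(u+.5)/5-.5,125+(v+.5)/5-.5])
W=[("w",L(40,-55,65),w(611,163)),("w",L(40,-65,65),w(659,163)),("w",L(-40,-55,65),w(612,538)),("w",L(-40,-65,65),w(664,538)),
("w",L(52,86,0),w(22,62)),("w",L(52,-86,0),w(742,55)),("w",L(-52,86,0),w(78,470)),("w",L(-52,-86,0),w(736,467))]
a=fit(W,30,.092,[.519,.2215,2.91])
exec(open("f1.py").read().split("d=fit")[0])
fit(W*3+D,30,.092,a)
E
python3 f2.py
```

```text
[0.5192 0.2238 2.9065]
[[-0.1, -0.4], [0.4, -0.4], [0.0, -1.1], [-1.1, -1.1], [0.8, 1.3], [0.2, 2.6], [-0.1, 0.4], [-0.5, 1.0]]
[0.5192 0.2236 2.9067]
[[-0.3, -0.3], [0.2, -0.3], [-0.1, -1.0], [-1.2, -1.0], [0.6, 1.4], [0.1, 2.6], [-0.2, 0.5], [-0.6, 1.1], [-0.3, -0.3], [0.2, -0.3], [-0.1, -1.0], [-1.2, -1.0], [0.6, 1.4], [0.1, 2.6], [-0.2, 0.5], [-0.6, 1.1], [-0.3, -0.3], [0.2, -0.3], [-0.1, -1.0], [-1.2, -1.0], [0.6, 1.4], [0.1, 2.6], [-0.2, 0.5], [-0.6, 1.1], [-1.2, -1.1], [-2.1, -1.2], [-2.9, 0.1], [-2.4, 0.0], [-2.1, -1.0], [-2.2, 0.6], [0.5, -1.3], [0.6, -1.1], [-0.5, -2.6], [0.1, -1.1], [0.7, -0.4], [-0.2, -0.6], [0.2, -0.3], [1.0, -0.1]]
```

```bash
sed -i 's/^DOCK=\[[^]]*\]/DOCK=[0.5192,0.2236,2.9066]/' go.py; python3 -c "
from go import *
meas('dock');rel(*tgt('dock',[0,-.06,.178]));rel(*tgt('dock',[0,-.06,.028]))"
```

```text
TCP in slot frame mm [  0.2 -58.7 176.8] rot err deg [-0.04 -0.07 -0.  ]
angular [-0.005, -0.009, -0.001] slide [-0.02, 0.13, -0.12]
angular [-0.005, -0.009, -0.001] slide [-0.03, 0.14, 14.88]
```

```bash
python3 -m handwheel '[{"angular":[0,0,0],"slide":[0,0.13,4],"grip":0.4},{"angular":[0,0,0],"slide":[0,0.13,8],"grip":0.4},{"angular":[0,0,0],"slide":[0,0.13,12],"grip":0.4},{"angular":[0,0,0],"slide":[0,0.13,14.9],"grip":0.4},{"angular":[0,0,0],"slide":[0,0.13,14.9],"grip":0.4}]'; python3 -m handwheel '[{"angular":[0,0,0],"slide":[0,0,0],"grip":0},{"angular":[0,0,0],"slide":[0,0,0],"grip":0},{"angular":[0,0,0],"slide":[0,0,0],"grip":0},{"angular":[0,0,0],"slide":[0,0,0],"grip":0},{"angular":[0,0,0],"slide":[0,0,0],"grip":0}]' 30;  python3 -c "
from go import *
meas('dock')"
```

```text
time: 2.02
tcp_pos: [0.5422, 0.2826, 0.1168]
tcp_rot: [[-0.842, 0.226, -0.49], [0.195, 0.974, 0.114], [0.504, 0.001, -0.864]]
ft_force: [-0.3, -0.8, 1.3]
width: 0.404
gripper_force: 0.0
time: 2.65
tcp_pos: [0.5453, 0.2789, 0.1186]
tcp_rot: [[-0.843, 0.23, -0.487], [0.199, 0.973, 0.114], [0.5, -0.001, -0.866]]
ft_force: [-2.6, -7.0, 6.3]
width: 0.118
gripper_force: 30.1
TCP in slot frame mm [  2.5 -59.9  29.3] rot err deg [-0.15 -0.02  0.14]
```

```bash
python3 -m handwheel '[{"angular":[0,0,0],"slide":[0,0,-1],"grip":0},{"angular":[0,0,0],"slide":[0,0,-2.5],"grip":0},{"angular":[0,0,0],"slide":[0,0,-4],"grip":0},{"angular":[0,0,0],"slide":[0,0,-5.5],"grip":0},{"angular":[0,0,0],"slide":[0,0,-7],"grip":0}]' 40; python3 -m handwheel '[{"angular":[0,0,0],"slide":[0,0,-2],"grip":0},{"angular":[0,0,0],"slide":[0,0,-4],"grip":0},{"angular":[0,0,0],"slide":[0,0,-6],"grip":0},{"angular":[0,0,0],"slide":[0,0,-8],"grip":0},{"angular":[0,0,0],"slide":[0,0,-8],"grip":0}]';  python3 -c "
from go import *
meas('dock');rel(*tgt('dock',[0,-.06,.178]));rel(*tgt('dock',[0,.06,.178]))"
```

```text
time: 3.28
tcp_pos: [0.5798, 0.2733, 0.1794]
tcp_rot: [[-0.843, 0.229, -0.486], [0.197, 0.973, 0.117], [0.5, 0.003, -0.866]]
ft_force: [0.3, 0.4, -3.8]
width: 0.113
gripper_force: 39.9
time: 3.9
tcp_pos: [0.6193, 0.2637, 0.2492]
tcp_rot: [[-0.845, 0.229, -0.484], [0.197, 0.973, 0.117], [0.498, 0.003, -0.867]]
ft_force: [-0.5, -0.0, -3.2]
width: 0.114
gripper_force: 39.9
TCP in slot frame mm [  2.4 -62.3 180.2] rot err deg [0.06 0.15 0.29]
angular [0.008, 0.019, 0.036] slide [-0.23, -0.23, 0.22]
angular [0.008, 0.019, 0.036] slide [-0.17, -12.23, 0.2]
```

```bash
python3 -m handwheel '[{"angular":[0,0,0],"slide":[0,-3,0],"grip":0},{"angular":[0,0,0],"slide":[0,-6,0],"grip":0},{"angular":[0,0,0],"slide":[0,-9.2,0],"grip":0},{"angular":[0,0,0.04],"slide":[0,-12.2,0],"grip":0},{"angular":[0,0,0.04],"slide":[0,-12.2,0],"grip":0}]';  python3 -c "
from go import *
import json
im=cams.camera('wrist');c=cams.get_calibration('wrist');json.dump({k:np.array(v).tolist() for k,v in c.items()},open('w2.json','w'))
meas('dock');rel(*tgt('dock',[0.0025,.06,.178]));
cv2.imwrite('pics/w2.png',cv2.resize(im[110:330,160:460,::-1],None,fx=2.6,fy=2.6,interpolation=cv2.INTER_CUBIC))"
```

```text
time: 4.53
tcp_pos: [0.59, 0.1423, 0.2476]
tcp_rot: [[-0.841, 0.237, -0.486], [0.207, 0.971, 0.117], [0.5, -0.002, -0.866]]
ft_force: [-0.0, 0.3, -3.3]
width: 0.11
gripper_force: 39.9
TCP in slot frame mm [  2.2  60.6 178.3] rot err deg [ 0.02 -0.01 -0.13]
angular [0.003, -0.002, -0.016] slide [0.03, 0.06, 0.03]
```

View pics/w2.png

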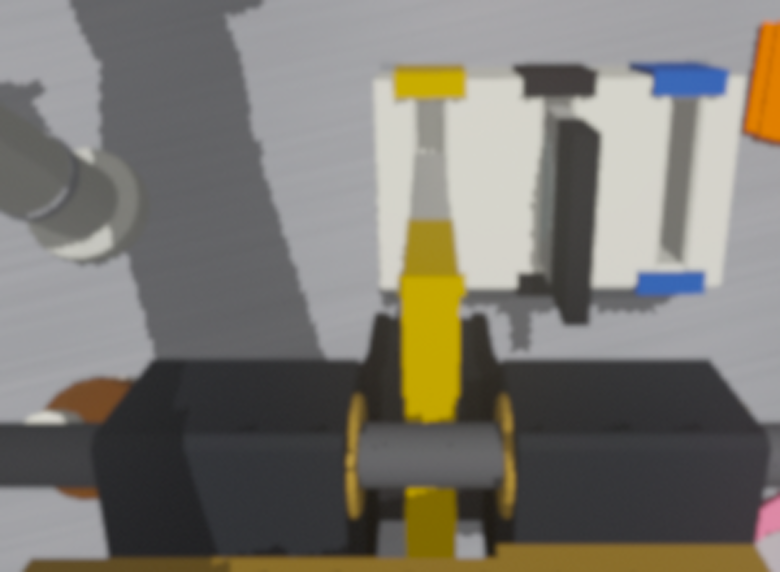

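The plate is centred over the empty yellow slot: plate and slot are both at x≈431 in the crop. I'll descend now.

```bash
python3 -m handwheel '[{"angular":[0,0,-0.01],"slide":[0.02,0.05,3],"grip":0},{"angular":[0,0,-0.01],"slide":[0.02,0.05,6],"grip":0},{"angular":[0,0,-0.01],"slide":[0.02,0.05,8.5],"grip":0},{"angular":[0,0,-0.01],"slide":[0.02,0.05,8.5],"grip":0},{"angular":[0,0,-0.01],"slide":[0.02,0.05,8.5],"grip":0}]';  python3 -c "
from go import *
meas('dock');rel(*tgt('dock',[0.0025,.0601,.0293]))"
```

```text
time: 5.2
tcp_pos: [0.5494, 0.1559, 0.1749]
tcp_rot: [[-0.843, 0.232, -0.486], [0.2, 0.973, 0.116], [0.499, 0.0, -0.866]]
ft_force: [-0.4, -0.3, -2.6]
width: 0.115
gripper_force: 39.9
TCP in slot frame mm [ 2.4 58.8 94.4] rot err deg [-0.02  0.04  0.08]
angular [-0.003, 0.005, 0.009] slide [0.02, -0.13, 6.51]
```

```bash
python3 -m handwheel '[{"angular":[0,0,0],"slide":[0,-0.07,0.5],"grip":0},{"angular":[0,0,0],"slide":[0,-0.07,1],"grip":0},{"angular":[0,0,0],"slide":[0,-0.07,1.5],"grip":0},{"angular":[0,0,0],"slide":[0,-0.07,2.2],"grip":0},{"angular":[0,0,0],"slide":[0,-0.07,2.2],"grip":0}]' 25;  python3 -c "
from go import *
meas('dock');rel(*tgt('dock',[0.0025,.0601,.0293]))"
```

```text
time: 5.82
tcp_pos: [0.5378, 0.1565, 0.155]
tcp_rot: [[-0.842, 0.233, -0.486], [0.202, 0.973, 0.115], [0.5, -0.001, -0.866]]
ft_force: [1.3, -2.0, -3.1]
width: 0.112
gripper_force: 25.0
TCP in slot frame mm [ 2.3 60.9 71.4] rot err deg [-0.07  0.   -0.03]
angular [-0.008, 0.0, -0.003] slide [0.02, 0.09, 4.21]
```

Entering with little force. I'll continue to the bottom.

```bash
python3 -m handwheel '[{"angular":[0,0,0],"slide":[0,0.03,1],"grip":0},{"angular":[0,0,0],"slide":[0,0.03,2],"grip":0},{"angular":[0,0,0],"slide":[0,0.03,3],"grip":0},{"angular":[0,0,0],"slide":[0,0.03,3.8],"grip":0},{"angular":[0,0,0],"slide":[0,0.03,3.8],"grip":0}]' 25;  python3 -c "
from go import *
meas('dock');rel(*tgt('dock',[0.0025,.0601,.0293]))"
```

```text
time: 6.45
tcp_pos: [0.518, 0.1612, 0.1206]
tcp_rot: [[-0.841, 0.232, -0.489], [0.202, 0.973, 0.114], [0.502, -0.003, -0.865]]
ft_force: [-2.0, -5.2, -6.5]
width: 0.112
gripper_force: 25.0
TCP in slot frame mm [ 2.7 60.9 31.5] rot err deg [-0.15 -0.15 -0.04]
angular [-0.018, -0.018, -0.005] slide [-0.02, 0.08, 0.22]
```

```bash
python3 -m handwheel '[{"angular":[0,0,0],"slide":[0,0,0.2],"grip":0},{"angular":[0,0,0],"slide":[0,0,0.4],"grip":0},{"angular":[0,0,0],"slide":[0,0,0.5],"grip":0},{"angular":[0,0,0],"slide":[0,0,0.5],"grip":0},{"angular":[0,0,0],"slide":[0,0,0.5],"grip":0}]' 25;  python3 -c "
from go import *
meas('dock');rel(*tgt('dock',[0.0025,.0601,.0293]))"
```

```text
time: 7.08
tcp_pos: [0.5172, 0.1614, 0.1186]
tcp_rot: [[-0.842, 0.233, -0.486], [0.202, 0.973, 0.115], [0.5, -0.001, -0.866]]
ft_force: [1.2, -7.7, 9.2]
width: 0.108
gripper_force: 25.1
TCP in slot frame mm [ 2.4 60.9 29.3] rot err deg [-0.06  0.03 -0.03]
angular [-0.007, 0.004, -0.004] slide [0.01, 0.08, 0.0]
```

```bash
python3 -m handwheel '[{"angular":[0,0,0],"slide":[0,0,0],"grip":0.35},{"angular":[0,0,0],"slide":[0,0,0],"grip":0.35},{"angular":[0,0,0],"slide":[0,0,0],"grip":0.35},{"angular":[0,0,0],"slide":[0,0,0],"grip":0.35},{"angular":[0,0,0],"slide":[0,0,0],"grip":0.35}]'; python3 -m handwheel '[{"angular":[0,0,0],"slide":[0,0,-3],"grip":0.35},{"angular":[0,0,0],"slide":[0,0,-7],"grip":0.35},{"angular":[0,0,0],"slide":[0,0,-12],"grip":0.35},{"angular":[0,0,0],"slide":[0,0,-16],"grip":0.35},{"angular":[0,0,0],"slide":[0,0,-16],"grip":0.35}]'; python3 -c "
from go import *
import json
im=cams.camera('wrist');c=cams.get_calibration('wrist');json.dump({k:np.array(v).tolist() for k,v in c.items()},open('w3.json','w'))
meas('dock')
R,p=tgt('stand',[0,0,.20]);print(p);rel(R,p)
cv2.imwrite('pics/w3.png',im[:,:,::-1])
i3=im[:,:,::-1]
t=cams.camera('top')[:,:,::-1]
a=cv2.resize(i3[100:300,180:380],None,fx=2,fy=2);b=cv2.resize(t[172:272,175:275],None,fx=4,fy=4)
cv2.imwrite('pics/c3.png',np.hstack([a,b]))"
```

```text
time: 7.7
tcp_pos: [0.517, 0.1625, 0.1178]
tcp_rot: [[-0.842, 0.232, -0.487], [0.201, 0.973, 0.116], [0.5, -0.0, -0.866]]
ft_force: [-1.0, 0.6, 0.1]
width: 0.345
gripper_force: 0.0
time: 8.32
tcp_pos: [0.5968, 0.1432, 0.2586]
tcp_rot: [[-0.844, 0.233, -0.483], [0.202, 0.972, 0.117], [0.496, 0.001, -0.868]]
ft_force: [0.1, -0.1, 0.1]
width: 0.353
gripper_force: 0.0
TCP in slot frame mm [  1.9  60.  189.2] rot err deg [0.   0.09 0.  ]
[ 0.57939078 -0.17141817  0.23983041]
angular [1.489, 0.628, -2.34] slide [-5.83, -31.02, -1.4]
```

View pics/c3.png

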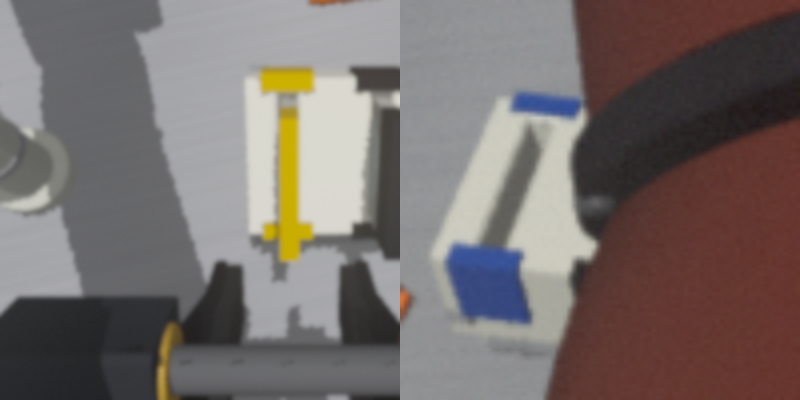

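Yellow is fully seated in its slot in the left crop, and the blue slot is empty. Next I'll move to above the stand.

```bash
python3 -m handwheel '[{"angular":[0.2,0.1,-0.35],"slide":[-1,-4,-1],"grip":0.35},{"angular":[0.45,0.2,-0.7],"slide":[-2,-9,-1.4],"grip":0.35},{"angular":[0.75,0.3,-1.2],"slide":[-3,-15,-1.4],"grip":0.35},{"angular":[1.1,0.45,-1.75],"slide":[-4.4,-21,-1.4],"grip":0.35},{"angular":[1.4,0.6,-2.2],"slide":[-5.6,-27,-1.4],"grip":0.35}]'; python3 -c "
from go import *
meas('stand')
R,p=tgt('stand',[0,0,.17]);print(p);rel(R,p)"
```

```text
time: 9.05
tcp_pos: [0.5852, -0.1328, 0.2392]
tcp_rot: [[-0.811, -0.133, -0.569], [-0.109, 0.991, -0.076], [0.574, 0.001, -0.819]]
ft_force: [0.7, 0.3, -0.2]
width: 0.348
gripper_force: 0.0
TCP in slot frame mm [ -9.8 -37.3 206.1] rot err deg [ 0.66 -0.06 -0.85]
[ 0.56238216 -0.17402544  0.21525585]
angular [0.082, -0.007, -0.106] slide [0.93, -3.78, 3.57]
```

```bash
python3 -m handwheel '[{"angular":[0.04,0,-0.05],"slide":[0.5,-2,1],"grip":0.35},{"angular":[0.08,0,-0.1],"slide":[0.93,-3.8,2],"grip":0.35},{"angular":[0.08,0,-0.1],"slide":[0.93,-3.8,2],"grip":0.35},{"angular":[0.08,0,-0.1],"slide":[0.93,-3.8,2],"grip":0.35},{"angular":[0.08,0,-0.1],"slide":[0.93,-3.8,2],"grip":0.35}]' >/dev/null; python3 -c "
from go import *
import json
im=cams.camera('wrist');c=cams.get_calibration('wrist');json.dump({k:np.array(v).tolist() for k,v in c.items()},open('w4.json','w'))
meas('stand')
S,o=frame(STAND,35,.076);C['w']=c;print(proj('w',o+S@np.array([.04,0,.085])),proj('w',o+S@np.array([-.04,0,.085])))
cv2.imwrite('pics/w4.png',cv2.resize(im[90:290,220:420,::-1],None,fx=3,fy=3,interpolation=cv2.INTER_CUBIC))"
```

```text
TCP in slot frame mm [ -0.5  -1.9 188. ] rot err deg [ 0.04  0.16 -0.18]
[[322.88845793 157.29908571]] [[323.37288877 233.70294282]]
```

View pics/w4.png

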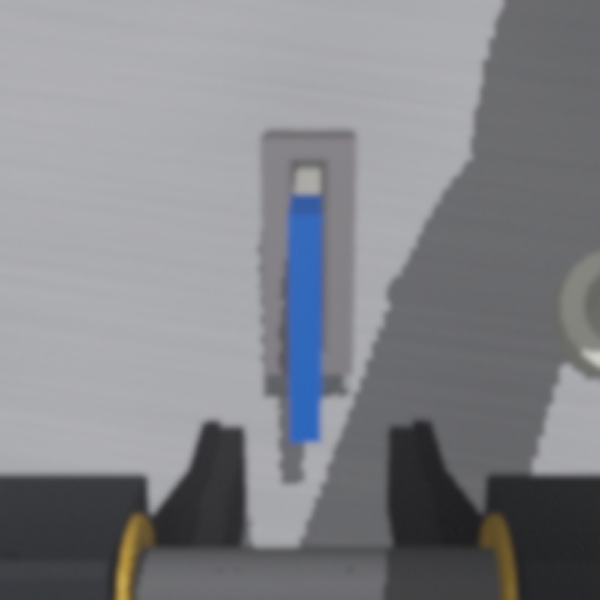

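The blue plate's top edge runs from (305,212) to (305,440) in the crop. That is about 1.5 mm left of and 3 mm in front of the estimate. I'll refit the stand.

```bash
cat > f4.py <<'E'
from go import *
import json
C["w"]=json.load(open("w4.json"))
L=lambda *a:np.array(a)*.001
w=lambda u,v:np.array([220+(u+.5)/3-.5,90+(v+.5)/3-.5])
W=[("w",L(40,5,85),w(288,212)),("w",L(40,-5,85),w(322,212)),("w",L(-40,5,85),w(290,441)),("w",L(-40,-5,85),w(321,441)),
("w",L(52,20,0),w(263,132)),("w",L(52,-20,0),w(356,132)),("w",L(-52,20,0),w(265,376)),("w",L(-52,-20,0),w(350,376))]
a=fit(W,35,.076,STAND)
a=fit(W[:4],35,.076,STAND)
E
python3 f4.py
```

```text
[ 0.4683 -0.1897  3.2833]
[[0.5, -1.0], [-0.4, -1.0], [0.2, -0.9], [-0.5, -0.9], [-0.9, 4.1], [0.5, 4.3], [-0.4, 1.4], [1.0, 1.6]]
[ 0.4693 -0.1897  3.2866]
[[0.4, -0.0], [-0.4, -0.0], [0.4, 0.0], [-0.4, 0.0]]
```

```bash
sed -i 's/STAND=\[[^]]*\]/STAND=[0.4692,-0.1897,3.286]/' go.py; python3 -c "
from go import *
meas('stand');rel(*tgt('stand',[0,0,.048]))"
```

```text
TCP in slot frame mm [  2.   -4.1 186.2] rot err deg [-0.21  0.16  0.18]
angular [-0.027, 0.02, 0.022] slide [-0.16, -0.36, 13.82]
```

```bash
python3 -m handwheel '[{"angular":[-0.03,0.02,0.02],"slide":[-0.16,-0.36,3.5],"grip":0.35},{"angular":[-0.03,0.02,0.02],"slide":[-0.16,-0.36,7],"grip":0.35},{"angular":[-0.03,0.02,0.02],"slide":[-0.16,-0.36,11],"grip":0.35},{"angular":[-0.03,0.02,0.02],"slide":[-0.16,-0.36,13.8],"grip":0.35},{"angular":[-0.03,0.02,0.02],"slide":[-0.16,-0.36,13.8],"grip":0.35}]'; python3 -m handwheel '[{"angular":[0,0,0],"slide":[0,0,0],"grip":0},{"angular":[0,0,0],"slide":[0,0,0],"grip":0},{"angular":[0,0,0],"slide":[0,0,0],"grip":0},{"angular":[0,0,0],"slide":[0,0,0],"grip":0},{"angular":[0,0,0],"slide":[0,0,0],"grip":0}]' 30;  python3 -c "
from go import *
meas('stand')"
```

```text
time: 10.35
tcp_pos: [0.4947, -0.1864, 0.1147]
tcp_rot: [[-0.809, -0.142, -0.571], [-0.117, 0.99, -0.081], [0.576, 0.001, -0.817]]
ft_force: [0.5, -0.6, 0.3]
width: 0.352
gripper_force: 0.0
time: 10.98
tcp_pos: [0.4966, -0.1869, 0.1159]
tcp_rot: [[-0.811, -0.143, -0.567], [-0.117, 0.99, -0.082], [0.573, -0.0, -0.82]]
ft_force: [2.8, 0.4, 4.5]
width: 0.109
gripper_force: 30.0
TCP in slot frame mm [ 0.4  1.2 48.5] rot err deg [ 0.04  0.04 -0.07]
```

```bash
python3 -m handwheel '[{"angular":[0,0,0],"slide":[0,0,-1],"grip":0},{"angular":[0,0,0],"slide":[0,0,-2.5],"grip":0},{"angular":[0,0,0],"slide":[0,0,-4],"grip":0},{"angular":[0,0,0],"slide":[0,0,-6],"grip":0},{"angular":[0,0,0],"slide":[0,0,-8],"grip":0}]' 40; python3 -m handwheel '[{"angular":[0,0,0],"slide":[0,0,-3],"grip":0},{"angular":[0,0,0],"slide":[0,0,-6],"grip":0},{"angular":[0,0,0],"slide":[0,0,-9],"grip":0},{"angular":[0,0,0],"slide":[0,0,-10],"grip":0},{"angular":[0,0,0],"slide":[0,0,-10],"grip":0}]';  python3 -c "
from go import *
meas('stand');R,p=tgt('dock',[0.002,-.06,.20]);print(p);rel(R,p)"
```

```text
time: 11.6
tcp_pos: [0.5422, -0.1803, 0.182]
tcp_rot: [[-0.811, -0.142, -0.568], [-0.117, 0.99, -0.082], [0.574, -0.0, -0.819]]
ft_force: [0.5, -0.3, -2.8]
width: 0.114
gripper_force: 40.0
time: 12.22
tcp_pos: [0.5985, -0.1723, 0.2626]
tcp_rot: [[-0.811, -0.142, -0.568], [-0.116, 0.99, -0.082], [0.574, -0.0, -0.819]]
ft_force: [0.5, -0.1, -2.9]
width: 0.112
gripper_force: 40.0
TCP in slot frame mm [2.000e-01 1.400e+00 2.277e+02] rot err deg [ 0.04 -0.03 -0.08]
[0.62873731 0.25907066 0.26620508]
angular [-1.456, -0.621, 2.282] slide [-7.27, 42.27, -5.54]
```

```bash
python3 -m handwheel '[{"angular":[0,0,0],"slide":[-0.7,4,-1.2],"grip":0},{"angular":[-0.2,-0.1,0.3],"slide":[-1.6,9,-2.2],"grip":0},{"angular":[-0.45,-0.2,0.7],"slide":[-2.4,14,-3],"grip":0},{"angular":[-0.7,-0.3,1.1],"slide":[-3.3,19,-3.5],"grip":0},{"angular":[-0.95,-0.4,1.5],"slide":[-4.1,24,-4],"grip":0}]';  python3 -c "
from go import *
R,p=tgt('dock',[0.002,-.06,.20]);print(p);rel(R,p)"
```

```text
time: 12.85
tcp_pos: [0.6194, 0.0746, 0.271]
tcp_rot: [[-0.844, 0.108, -0.526], [0.095, 0.994, 0.053], [0.528, -0.005, -0.849]]
ft_force: [0.5, 0.5, -1.9]
width: 0.112
gripper_force: 40.0
[0.62873731 0.25907066 0.26620508]
angular [-0.499, -0.232, 0.759] slide [0.7, 18.44, 0.88]
```

```bash
python3 -m handwheel '[{"angular":[-0.13,-0.06,0.2],"slide":[0.2,5,0],"grip":0},{"angular":[-0.27,-0.12,0.4],"slide":[0.4,10,0.3],"grip":0},{"angular":[-0.4,-0.19,0.6],"slide":[0.6,15,0.6],"grip":0},{"angular":[-0.5,-0.23,0.76],"slide":[0.7,18.4,0.9],"grip":0},{"angular":[-0.5,-0.23,0.76],"slide":[0.7,18.4,0.9],"grip":0}]';python3 -m handwheel '[{"angular":[0,0,0],"slide":[0,0,0],"grip":0},{"angular":[0,0,0],"slide":[0,0,0],"grip":0},{"angular":[0,0,0],"slide":[0,0,0],"grip":0},{"angular":[0,0,0],"slide":[0,0,0],"grip":0},{"angular":[0,0,0],"slide":[0,0,0],"grip":0}]';  python3 -c "
from go import *
meas('dock');rel(*tgt('dock',[0.002,-.06,.178]))"
```

```text
time: 13.48
tcp_pos: [0.6273, 0.2603, 0.2658]
tcp_rot: [[-0.843, 0.227, -0.488], [0.196, 0.974, 0.114], [0.501, 0.001, -0.865]]
ft_force: [0.1, -0.6, -2.4]
width: 0.108
gripper_force: 40.0
time: 14.1
tcp_pos: [0.6288, 0.2572, 0.2673]
tcp_rot: [[-0.843, 0.23, -0.485], [0.199, 0.973, 0.116], [0.499, 0.001, -0.867]]
ft_force: [0.0, -0.4, -2.6]
width: 0.115
gripper_force: 40.0
TCP in slot frame mm [  2.1 -58.2 201.2] rot err deg [-0.03  0.07  0.16]
angular [-0.004, 0.009, 0.02] slide [-0.01, 0.18, 2.32]
```

```bash
python3 -m handwheel '[{"angular":[0,0,0.02],"slide":[0,0.1,2],"grip":0},{"angular":[0,0,0.02],"slide":[0,0.1,4],"grip":0},{"angular":[0,0,0.02],"slide":[0,0.1,7],"grip":0},{"angular":[0,0,0.02],"slide":[0,0.1,9],"grip":0},{"angular":[0,0,0.02],"slide":[0,0.1,9],"grip":0}]';  python3 -c "
from go import *
meas('dock');rel(*tgt('dock',[0.002,-.0593,.0285]))
im=cams.camera('wrist');meas('dock')
cv2.imwrite('pics/w5.png',cv2.resize(im[110:330,160:460,::-1],None,fx=2.6,fy=2.6,interpolation=cv2.INTER_CUBIC))"
```

```text
time: 14.72
tcp_pos: [0.5842, 0.2691, 0.1884]
tcp_rot: [[-0.842, 0.232, -0.488], [0.201, 0.973, 0.115], [0.501, -0.001, -0.865]]
ft_force: [0.9, 0.1, -2.4]
width: 0.111
gripper_force: 40.0
TCP in slot frame mm [  2.7 -59.4 109.8] rot err deg [-0.11 -0.06  0.02]
angular [-0.013, -0.008, 0.003] slide [-0.07, 0.0, 8.13]
TCP in slot frame mm [  2.4 -59.4 111.2] rot err deg [-0.06  0.03  0.02]
```

View pics/w5.png

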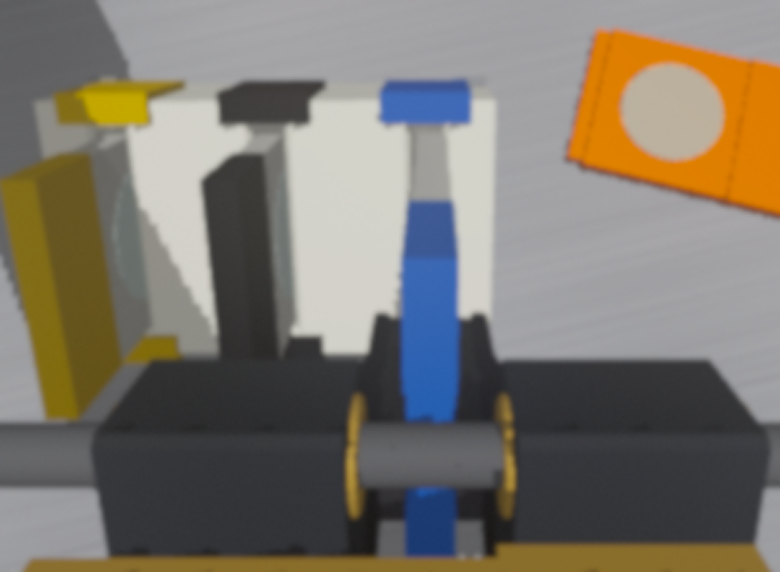

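The blue plate (x≈430) is nearly centred on the blue slot (tab centre ≈427). I'll shift slightly left and insert.

```bash
python3 -m handwheel '[{"angular":[0,0,0],"slide":[0,-0.07,1],"grip":0},{"angular":[0,0,0],"slide":[0,-0.07,2],"grip":0},{"angular":[0,0,0],"slide":[0,-0.07,2.8],"grip":0},{"angular":[0,0,0],"slide":[0,-0.07,3.5],"grip":0},{"angular":[0,0,0],"slide":[0,-0.07,3.9],"grip":0}]' 25;  python3 -c "
from go import *
meas('dock');rel(*tgt('dock',[0.002,-.0593,.0285]))"
```

```text
time: 15.4
tcp_pos: [0.5724, 0.2706, 0.1587]
tcp_rot: [[-0.849, 0.237, -0.472], [0.205, 0.972, 0.118], [0.486, 0.004, -0.874]]
ft_force: [27.2, -5.2, 18.9]
width: 0.112
gripper_force: 25.0
TCP in slot frame mm [ -1.9 -58.1  78.2] rot err deg [ 0.29  0.91 -0.11]
angular [0.037, 0.114, -0.014] slide [0.47, 0.09, 4.96]
```

```bash
python3 -m handwheel '[{"angular":[0,0,0],"slide":[0,0,-1],"grip":0},{"angular":[0,0,0],"slide":[0,0,-2.5],"grip":0},{"angular":[0,0,0],"slide":[0,0.07,-3.9],"grip":0},{"angular":[0,0,0],"slide":[0,0.07,-3.9],"grip":0},{"angular":[0,0,0],"slide":[0,0.07,-3.9],"grip":0}]' 45;  python3 -c "
from go import *
meas('dock')
im=cams.camera('wrist')
b=cv2.resize(im[110:330,160:460,::-1],None,fx=2.6,fy=2.6,interpolation=cv2.INTER_CUBIC);cv2.imwrite('pics/w6.png',b)
a=cv2.imread('pics/w5.png')
for n,i in(('before',a),('after',b)):
    i=i.astype(int);m=(i[:,:,0]-i[:,:,2]>60)
    m[:185]=0
    for y in(210,240,270,300,340,380,410):
        x=np.where(m[y,380:480])[0];print(n,y,x.min()+380 if len(x) else None,x.max()+380 if len(x) else None,end='; ')
    x=i[180:290,430];print('\n col blue-red',(x[:,0]-x[:,2])[::4].tolist())
"
```

```text
time: 16.02
tcp_pos: [0.585, 0.2689, 0.1888]
tcp_rot: [[-0.843, 0.232, -0.486], [0.201, 0.973, 0.115], [0.5, -0.001, -0.866]]
ft_force: [-0.2, 0.2, -1.9]
width: 0.112
gripper_force: 45.0
TCP in slot frame mm [  2.1 -59.4 110.6] rot err deg [-0.06  0.03  0.02]
before 210 409 451; before 240 406 453; before 270 402 456; before 300 402 456; before 340 400 458; before 380 401 458; before 410 404 455; 
 col blue-red [-5, -6, -6, -6, 1, 31, 76, 86, 85, 85, 86, 87, 86, 86, 86, 87, 88, 87, 89, 98, 114, 120, 120, 120, 121, 121, 122, 123]
after 210 None None; after 240 407 452; after 270 405 455; after 300 402 457; after 340 400 460; after 380 400 459; after 410 405 456; 
 col blue-red [-6, -6, -6, -5, -6, -6, -5, 7, 55, 85, 90, 90, 90, 91, 91, 91, 91, 92, 92, 92, 93, 93, 93, 94, 94, 97, 108, 120]
```

```bash
cat > slip.py <<'E'
from go import *
c=cams.get_calibration('wrist');C['w']=c
ob=ctrl.get_obs();Rt=np.array(ob["tcp_rot"]);pt=np.array(ob["tcp_pos"])
def plate(dx,dz,th,P):   # P: plate coords (x,L); returns tool->world. tool x=slot x, tool z=-slot z
    g=np.array([0,.1022]);P=np.array(P)-g; r=np.array([[np.cos(th),-np.sin(th)],[np.sin(th),np.cos(th)]])@P
    r=r+[dx,dz]; return pt+Rt@np.array([r[0],0,-.0187-r[1]])
vv=lambda *a:(proj('w',plate(*a))[0,1]-110+.5)*2.6-.5
if __name__=="__main__":
    A=(.04,.12);B=(.04,.084)
    print("nominal",vv(-.0004,0,0,A),vv(-.0004,0,0,B),"obs before 254,199")
    ox,oz=vv(0,0,0,A),vv(0,0,0,B)
    dA,dB=288-254+0,211.5-199.5
    s=least_squares(lambda p:[vv(0,p[1]/1000,p[0],A)-ox-dA,vv(0,p[1]/1000,p[0],B)-oz-dB],[0,0]);print("th deg",np.degrees(s.x[0]),"dz mm",s.x[1],s.fun)
    s=least_squares(lambda p:[vv(p[1]/1000,0,p[0],A)-ox-dA,vv(p[1]/1000,0,p[0],B)-oz-dB],[0,0]);print("th deg",np.degrees(s.x[0]),"dx mm",s.x[1],s.fun)
E
python3 slip.py; python3 -c "
import cv2
for f in('w5','w6'):
    i=cv2.imread(f'pics/{f}.png').astype(int);d=i[:,430,0]-i[:,430,2];print(f,list(zip(range(192,220,2),d[192:220:2])),list(zip(range(244,304,3),d[244:304:3])))
    print(i[120:215:4,425:436].mean(1).mean(1).round().tolist(), [ (y,(i[y,430]).tolist()) for y in range(480,565,6)])
"
```

```text
nominal 251.88369754191555 200.57867959847482 obs before 254,199
th deg 3.6839484110834255 dz mm 11.22385718032976 [7.67386155e-13 8.52651283e-14]
th deg 5.524263698904036 dx mm -3.328571366968401 [1.98951966e-13 6.82121026e-13]
w5 [(192, np.int64(-6)), (194, np.int64(-4)), (196, np.int64(1)), (198, np.int64(10)), (200, np.int64(31)), (202, np.int64(56)), (204, np.int64(76)), (206, np.int64(83)), (208, np.int64(86)), (210, np.int64(86)), (212, np.int64(85)), (214, np.int64(86)), (216, np.int64(85)), (218, np.int64(86))] [(244, np.int64(88)), (247, np.int64(87)), (250, np.int64(88)), (253, np.int64(90)), (256, np.int64(98)), (259, np.int64(110)), (262, np.int64(119)), (265, np.int64(120)), (268, np.int64(120)), (271, np.int64(120)), (274, np.int64(121)), (277, np.int64(121)), (280, np.int64(121)), (283, np.int64(122)), (286, np.int64(122)), (289, np.int64(123)), (292, np.int64(123)), (295, np.int64(124)), (298, np.int64(124)), (301, np.int64(124))]
[121.0, 131.0, 138.0, 149.0, 157.0, 158.0, 158.0, 158.0, 158.0, 157.0, 157.0, 157.0, 157.0, 157.0, 157.0, 157.0, 157.0, 157.0, 157.0, 153.
[... 886 characters left out ...]
4)), (277, np.int64(94)), (280, np.int64(97)), (283, np.int64(105)), (286, np.int64(115)), (289, np.int64(120)), (292, np.int64(120)), (295, np.int64(121)), (298, np.int64(121)), (301, np.int64(121))]
[129.0, 147.0, 160.0, 163.0, 163.0, 163.0, 163.0, 162.0, 163.0, 163.0, 162.0, 162.0, 162.0, 162.0, 162.0, 162.0, 162.0, 162.0, 162.0, 162.0, 162.0, 162.0, 153.0, 124.0] [(480, [90, 87, 87]), (486, [102, 76, 67]), (492, [117, 61, 31]), (498, [113, 58, 27]), (504, [113, 58, 28]), (510, [113, 58, 29]), (516, [113, 57, 28]), (522, [113, 58, 27]), (528, [112, 57, 27]), (534, [113, 57, 28]), (540, [112, 57, 26]), (546, [112, 56, 25]), (552, [111, 58, 33]), (558, [81, 92, 113]), (564, [43, 110, 137])]
```

```bash
cat > slip2.py <<'E'
from slip import *
A=(.04,.12);B=(.04,.084);F=(-.04,.12)
f=lambda p:[vv(p[0]/1000,p[1]/1000,p[2],q) for q in(A,B,F)]
b=least_squares(lambda p:np.r_[np.array(f(p))-[258,201.5,494.5],np.array(p)*[.3,.3,20]],[0,0,0]);print("before",b.x[:2],np.degrees(b.x[2]),b.fun)
for F2 in(490,486,480):
  for w in(.3,1.5):
    a=least_squares(lambda p:np.r_[np.array(f(p))-[284.5,211,F2],(np.array(p)-b.x)[:2]*w],b.x);print(F2,w,"after",a.x[:2],np.degrees(a.x[2]),a.fun.round(1))
a=least_squares(lambda p:np.r_[(np.array(f(p))-[284.5,211,0])[:2],(np.array(p)-b.x)[:2]],b.x);print("noF",a.x[:2],np.degrees(a.x[2]),a.fun.round(1),f(a.x))
E
python3 slip2.py
```

```text
before [-12.64197652 -45.75138494] 9.261522261801211 [  0.77154313  -3.65193189   2.83782254  -3.79259296 -13.72541548
   3.23288114]
490 0.3 after [-17.91363596 -52.46856507] 15.323902808442407 [ 0.3 -0.9  0.5 -1.6 -2. ]
490 1.5 after [-14.87541736 -46.76894115] 16.843438409020052 [ 1.7 -5.1  2.1 -3.4 -1.5]
486 0.3 after [-18.40386822 -54.64179489] 15.893857523171892 [ 0.4 -1.1  0.6 -1.7 -2.7]
486 1.5 after [-14.62836925 -47.40463151] 17.736046101881477 [ 2.3 -6.2  2.9 -3.  -2.5]
480 0.3 after [-19.12280428 -57.92371909] 16.785862369957638 [ 0.6 -1.5  0.8 -1.9 -3.7]
480 1.5 after [-14.23532033 -48.33649516] 19.094361538276406 [ 3.2 -7.8  4.  -2.4 -3.9]
noF [-15.81502156 -44.88594122] 13.916797011823979 [ 0.1 -1.  -3.2  0.9] [np.float64(284.5974426608346), np.float64(209.95538108287792), np.float64(502.7262447984919)]
```

```bash
cat > slip3.py <<'E'
from slip import *
A=(.04,.12);B=(.04,.084);F=(-.04,.12)
f=lambda p:np.array([vv(p[0]/1000,p[1]/1000,p[2],q) for q in(A,B)])
print("F nominal",vv(0,0,0,F))
b=least_squares(lambda p:np.r_[f(p)-[258,201.5],p*[1,1,60]],[0,0,0]);print("before",b.x[:2],np.degrees(b.x[2]),b.fun.round(1))
for w in(.3,1,3):
    a=least_squares(lambda p:np.r_[f(p)-f(b.x)-[26.5,9.7],(p-b.x)[:2]*w],b.x);print(w,"change",(a.x-b.x)[:2],np.degrees(a.x-b.x)[2],a.fun.round(1), "F",vv(*(a.x*[.001,.001,1]),F))
E
python3 slip3.py | grep -v nominal.*obs
```

```text
F nominal 596.9110320950663
before [-0.73008752  0.36891173] 1.1642919701453958 [-0.4  0.3 -0.7  0.4  1.2]
0.3 change [-2.40249518  0.71075337] 4.074211705640795 [-0.  -0.  -0.7  0.2] F 604.0521945311037
1 change [-2.30900806  0.68096174] 4.2311769079159 [-0.  -0.5 -2.3  0.7] F 603.345146932181
3 change [-1.712053   0.4947029] 5.238028063503907 [-0.1 -3.4 -5.1  1.5] F 598.8263153755341
```

```bash
cat >> f2.py <<'E'
print("plate only");a=fit(W[:4],30,.092,[.519,.2215,2.91])
from go import DOCK
S,o=frame(DOCK,30,.092);S2,o2=frame(a,30,.092)
print("slot centre (blue) in DOCK frame mm",(S.T@(o2+S2@np.array([0,-.06,0])-o)*1000).round(1))
E
python3 f2.py | tail -4
```

```text
plate only
[0.5205 0.2234 2.9164]
[[-0.3, 0.4], [0.3, 0.3], [0.5, -0.3], [-0.6, -0.4]]
slot centre (blue) in DOCK frame mm [ -0.6 -60.1   0.4]
```

```bash
python3 -m handwheel '[{"angular":[0,-0.27,0],"slide":[-0.07,0,0],"grip":0},{"angular":[0,-0.53,0],"slide":[-0.14,0,0],"grip":0},{"angular":[0,-0.53,0],"slide":[-0.14,0,0],"grip":0},{"angular":[0,-0.53,0],"slide":[-0.14,0,0],"grip":0},{"angular":[0,-0.53,0],"slide":[-0.14,0,0],"grip":0}]' 45
cat > chk.py <<'E'
from go import *
meas('dock')
im=cams.camera('wrist');C['w']=cams.get_calibration('wrist')
b=cv2.resize(im[110:330,160:460,::-1],None,fx=2.6,fy=2.6,interpolation=cv2.INTER_CUBIC).astype(int)
d=(b[:,425:436,0]-b[:,425:436,2]).mean(1)
def cross(lo,hi,l):  # first crossing of level l
    for y in range(lo,hi):
        if d[y]<l<=d[y+1]:return y+(l-d[y])/(d[y+1]-d[y])
rB=cross(120,260,43);dk=np.median(d[int(rB)+10:int(rB)+25]);rA=cross(int(rB)+20,350,dk+14)
S,o=frame(DOCK,30,.092)
def vv(x,z,th,P):
    r=np.array([[np.cos(th),-np.sin(th)],[np.sin(th),np.cos(th)]])@(np.array(P)-[0,.1022])+[x,z+.1022]
    return (proj('w',o+S@np.array([r[0],-.0595,r[1]]))[0,1]-110+.5)*2.6-.5
ob=ctrl.get_obs();g=S.T@(np.array(ob['tcp_pos'])-.0187*np.array(ob['tcp_rot'])[:,2]-o)
z0=g[2]-.1022
f=lambda p:[vv(p[0]/1e3,z0+DZ/1e3,p[1],(.04,.12))-rA,vv(p[0]/1e3,z0+DZ/1e3,p[1],(.04,.084))-rB]
print("rows",rA,rB,"grip pt slot",(g*1e3).round(1))
for DZ in(-1,0,1,2):
    s=least_squares(f,[0,0]);print("dz",DZ,"plate x at grip height mm",s.x[0].round(2),"tilt deg",np.degrees(s.x[1]).round(2))
E
python3 chk.py
```

```text
time: 16.7
tcp_pos: [0.5865, 0.2684, 0.1883]
tcp_rot: [[-0.876, 0.233, -0.422], [0.21, 0.973, 0.1], [0.434, -0.001, -0.901]]
ft_force: [-0.1, 0.6, -2.0]
width: 0.109
gripper_force: 45.0
TCP in slot frame mm [  0.5 -59.2 110.9] rot err deg [-0.05  4.27 -0.01]
rows 282.04545454545456 211.3395061728395 grip pt slot [  1.9 -59.2 129.6]
dz -1 plate x at grip height mm -2.02 tilt deg 0.79
dz 0 plate x at grip height mm -1.64 tilt deg 0.63
dz 1 plate x at grip height mm -1.26 tilt deg 0.47
dz 2 plate x at grip height mm -0.88 tilt deg 0.3
```

```bash
python3 -m handwheel '[{"angular":[0,0,0],"slide":[0.13,-0.03,1],"grip":0},{"angular":[0,0,0],"slide":[0.21,-0.03,2],"grip":0},{"angular":[0,0,0],"slide":[0.27,-0.03,2.8],"grip":0},{"angular":[0,0,0],"slide":[0.31,-0.03,3.3],"grip":0},{"angular":[0,0,0],"slide":[0.31,-0.03,3.3],"grip":0}]' 25; python3 chk.py
```

```text
time: 17.38
tcp_pos: [0.5694, 0.2723, 0.1599]
tcp_rot: [[-0.876, 0.232, -0.422], [0.209, 0.973, 0.1], [0.434, -0.001, -0.901]]
ft_force: [0.1, -0.7, -1.7]
width: 0.116
gripper_force: 25.0
TCP in slot frame mm [  1.4 -59.1  77.5] rot err deg [-0.06  4.28  0.02]
rows 282.1463414634146 211.30188679245282 grip pt slot [  2.8 -59.1  96.6]
dz -1 plate x at grip height mm -1.12 tilt deg 0.81
dz 0 plate x at grip height mm -0.74 tilt deg 0.65
dz 1 plate x at grip height mm -0.36 tilt deg 0.48
dz 2 plate x at grip height mm 0.02 tilt deg 0.32
```

```bash
python3 -m handwheel '[{"angular":[0,0,0],"slide":[0.01,0,0.3],"grip":0},{"angular":[0,0,0],"slide":[0.03,0,0.6],"grip":0},{"angular":[0,0,0],"slide":[0.05,0,0.9],"grip":0},{"angular":[0,0,0],"slide":[0.07,0,1.2],"grip":0},{"angular":[0,0,0],"slide":[0.07,0,1.2],"grip":0}]' 25; python3 chk.py
```

```text
time: 18.05
tcp_pos: [0.564, 0.2733, 0.1492]
tcp_rot: [[-0.876, 0.232, -0.422], [0.21, 0.973, 0.1], [0.434, -0.001, -0.901]]
ft_force: [2.4, -1.3, -4.8]
width: 0.108
gripper_force: 25.0
TCP in slot frame mm [  0.9 -58.8  65.5] rot err deg [-0.06  4.3  -0.01]
rows 281.05357142857144 211.28662420382165 grip pt slot [  2.3 -58.8  84.2]
dz -1 plate x at grip height mm -1.55 tilt deg 0.51
dz 0 plate x at grip height mm -1.17 tilt deg 0.35
dz 1 plate x at grip height mm -0.79 tilt deg 0.18
dz 2 plate x at grip height mm -0.4 tilt deg 0.02
```

Now past the shoulder (about 17 mm in) with small forces. I'll continue.

```bash
python3 -m handwheel '[{"angular":[0,0,0],"slide":[0.05,0,0.6],"grip":0},{"angular":[0,0,0],"slide":[0.1,0,1.2],"grip":0},{"angular":[0,0,0],"slide":[0.14,0,1.8],"grip":0},{"angular":[0,0,0],"slide":[0.16,0,2.2],"grip":0},{"angular":[0,0,0],"slide":[0.16,0,2.2],"grip":0}]' 25; python3 chk.py
```

```text
time: 18.73
tcp_pos: [0.553, 0.276, 0.13]
tcp_rot: [[-0.876, 0.232, -0.422], [0.21, 0.973, 0.1], [0.434, -0.001, -0.901]]
ft_force: [1.7, -2.5, -5.0]
width: 0.105
gripper_force: 25.0
TCP in slot frame mm [  1.1 -58.8  43.2] rot err deg [-0.06  4.27  0.  ]
rows 280.54347826086956 211.29268292682926 grip pt slot [  2.6 -58.9  61.9]
dz -1 plate x at grip height mm -1.28 tilt deg 0.39
dz 0 plate x at grip height mm -0.9 tilt deg 0.23
dz 1 plate x at grip height mm -0.52 tilt deg 0.07
dz 2 plate x at grip height mm -0.14 tilt deg -0.09
```

```bash
python3 -m handwheel '[{"angular":[0,0,0],"slide":[0.04,0,0.5],"grip":0},{"angular":[0,0,0],"slide":[0.07,0,1],"grip":0},{"angular":[0,0,0],"slide":[0.11,0,1.4],"grip":0},{"angular":[0,0,0],"slide":[0.13,0,1.7],"grip":0},{"angular":[0,0,0],"slide":[0.14,0,1.9],"grip":0}]' 25; python3 chk.py
```

```text
time: 19.4
tcp_pos: [0.5458, 0.2779, 0.1172]
tcp_rot: [[-0.878, 0.233, -0.418], [0.21, 0.972, 0.102], [0.431, 0.002, -0.903]]
ft_force: [7.0, -8.0, 26.1]
width: 0.113
gripper_force: 25.0
TCP in slot frame mm [  1.2 -59.   28.4] rot err deg [0.09 4.49 0.04]
rows 281.3157894736842 211.25903614457832 grip pt slot [  2.6 -58.9  47.1]
dz -1 plate x at grip height mm -1.2 tilt deg 0.39
dz 0 plate x at grip height mm -0.82 tilt deg 0.23
dz 1 plate x at grip height mm -0.44 tilt deg 0.07
dz 2 plate x at grip height mm -0.05 tilt deg -0.09
```

It has bottomed out at the expected height. I'll release and withdraw.

```bash
python3 -m handwheel '[{"angular":[0,0,0],"slide":[0,0,-0.2],"grip":0.35},{"angular":[0,0,0],"slide":[0,0,-0.2],"grip":0.35},{"angular":[0,0,0],"slide":[0,0,-0.2],"grip":0.35},{"angular":[0,0,0],"slide":[0,0,-0.2],"grip":0.35},{"angular":[0,0,0],"slide":[0,0,-0.2],"grip":0.35}]'; python3 -m handwheel '[{"angular":[0,0,0],"slide":[-0.2,0,-3],"grip":0.35},{"angular":[0,0,0],"slide":[-0.5,0,-7],"grip":0.35},{"angular":[0,0.53,0],"slide":[-0.9,0,-12],"grip":0.35},{"angular":[0,0.53,0],"slide":[-1.1,0,-15],"grip":0.35},{"angular":[0,0.53,0],"slide":[-1.1,0,-15],"grip":0.35}]'
python3 - <<'E'
from go import *
meas('dock');rel(*tgt('dock',[.0,-.06,.1772]))
im=cams.camera('wrist');cv2.imwrite('pics/w7.png',im[:,:,::-1]);C['w']=cams.get_calibration('wrist')
b=im.astype(int);m=((b[:,:,2]-b[:,:,0])>50).astype('uint8')
n,l,s,c=cv2.connectedComponentsWithStats(m)
print([(s[i].tolist(),c[i].round(1).tolist()) for i in range(1,n) if s[i][4]>40])
m=((b[:,:,0]-b[:,:,2])>90).astype('uint8');n,l,s,c=cv2.connectedComponentsWithStats(m)
print([(s[i].tolist(),c[i].round(1).tolist()) for i in range(1,n) if s[i][4]>40])
S,o=frame(DOCK,30,.092)
for y in(-60,60):
    print(y,[proj('w',o+S@(np.array([x,y+dy,z])*.001))[0].round(1).tolist() for x,dy,z in((39.4,5,65),(39.4,-5,65),(-40.6,5,65),(-40.6,-5,65),(39.4,0,29))])
E
```

```text
time: 20.08
tcp_pos: [0.5448, 0.2781, 0.1156]
tcp_rot: [[-0.876, 0.232, -0.422], [0.209, 0.973, 0.1], [0.434, -0.001, -0.901]]
ft_force: [-1.4, 0.2, -0.3]
width: 0.347
gripper_force: 0.0
time: 20.7
tcp_pos: [0.6195, 0.26, 0.2474]
tcp_rot: [[-0.844, 0.234, -0.483], [0.203, 0.972, 0.116], [0.496, 0.0, -0.868]]
ft_force: [0.4, 0.1, -0.3]
width: 0.349
gripper_force: 0.0
TCP in slot frame mm [  0.5 -58.7 179.1] rot err deg [ 0.04  0.23 -0.02]
angular [0.005, 0.029, -0.003] slide [-0.05, 0.13, 0.19]
[([310, 133, 28, 13, 342], [323.9, 139.0]), ([312, 155, 26, 80, 948], [324.9, 197.8])]
[([260, 49, 75, 51, 2282], [298.7, 74.9]), ([371, 118, 82, 61, 2716], [414.5, 147.8]), ([209, 134, 32, 12, 328], [224.2, 139.6]), ([201, 155, 19, 78, 701], [209.9, 193.5]), ([231, 215, 14, 6, 65], [238.3, 217.9]), ([259, 267, 6, 40, 117], [261.2, 287.4]), ([205, 321, 284, 16, 2421], [361.6, 328.4])]
-60 [[321.1, 157.7], [331.2, 157.7], [321.5, 231.6], [330.8, 231.6], [326.1, 152.4]]
60 [[200.1, 157.8], [210.2, 157.8], [210.3, 231.7], [219.6, 231.7], [218.4, 152.4]]
```

Both plates show the same seating in the wrist image (coloured edges in rows 155–233). The bottoming height also matches a plate fully home to within about 1 mm, and the gripper is clear. I'll hand in the job.

```bash
python3 -c "
from bench import close_job
print(close_job())"
```

```text
the job is handed in; nothing more can be done
None
```

I handed the job in: the yellow plate is home and released in the yellow slot and the blue plate in the blue slot, after the blue plate jammed once at the slot mouth and slipped in the grip. By my measurements both are seated; `close_job()` gave no verdict.

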